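# Slide the middle sanding block out of the squeezed row and up to the stop

### The job

Push the middle cork sanding block endways out of the row of three on the plywood board, along the board, until it bears against the spring-loaded rubber stop; hold it pressed there with roughly one kilogram for about a second, then back off and leave it lying square in front of the stop, well clear of the row. Keep it flat on the board, leave the two blocks beside it where they are, never push with as much as two kilograms, and do not disturb the things standing around.

Things in the scene. Friction and masses are not known exactly. Their poses are not given: they have to be found in the camera images.
- rack: Plywood board fixed to the table, 355 x 250 mm, top 9 mm above the table. Origin on the table under the centre of the row of three blocks; x points along the board from the row to the stop (the pushing direction), y left of that, z up. It spans x = -60 to 295, y = -125 to 125 mm. Side strip and cheek beside the row: 110 mm long (x = -55 to 55), 24 mm above the board; the row's ends are open.
- block_mid: Middle cork sanding block, to be pushed out: 60 wide (its x) x 100 long (its y) x 30 mm high, about 60 g; origin at the centre of its underside. Its y lies along the board's +x, its centre within 6 mm of board x = 0. Both long sides touch the neighbours, which squeeze it with about 4 N: friction of several newtons holds it. A nearly shut gripper fits in the 57 mm gap it leaves.
- block_left: Identical cork block touching the middle one on the board's +y side, with a fixed wooden strip on its other side (inner face at y = 91 mm) and an 8 mm dowel, 22 mm high, close before its front end at board x = 57, y = 44 mm; must stay where it is. Origin at the centre of its underside.
- block_right: Identical cork block touching the middle one on the board's -y side, with a sprung aluminium cheek on its other side (y = -91 mm) and the like dowel at x = 57, y = -44 mm; must stay where it is (the cheek may shift it by 3 mm, its full travel). Origin at the centre of its underside.
- stop: Steel bracket fixed at board x = 275 mm, y = 0; origin at its underside on the board top, axes as the board's. Its rod carries a rubber pad (44 wide, 26 high, centre 16 mm above the board) facing the row. The rod's setting varies and is not reported: the pad's face is anywhere from board x = 198 to 238 mm. The pad springs at 1.5 N per mm over 16 mm and pushes a block back a little when let go.
- jar: Small round paint jar with a white lid, 61 mm wide, 74 mm high, standing on the table beside the work; leave alone. Origin at the centre of its underside.
- paint_tin: Small round paint tin, 77 mm wide, 76 mm high, standing on the table; leave alone. Origin at the centre of its underside.
- tape_roll: Roll of masking tape lying flat, 103 mm wide, 25 mm high; leave alone. Origin at the centre of its underside.
There are look-alikes about, which are no part of the job. Leave any turquoise look-alike of the block_mid alone.

How it is judged (in metres and radians):
On the way, in this order (a step that is already met when the one before it is completed fails the run):
1. the middle block is clear of the row (its centre 125 mm or more along the board) (x of block_mid in the frame of rack above 0.125 m and y of block_mid in the frame of rack between -0.02 and 0.02 m and angle between the y axis of block_mid and the x axis of rack, either way round below 0.2 rad), for 0.05 s.
2. the block is held against the rubber stop with 5 N or more for 0.6 s (contact force between block_mid and stop above 5 N), for 0.6 s.
At the end, for the whole second after the job is handed in: The middle block lies flat and at rest on the board, its centre at least 125 mm along the board from the row's centre and within 20 mm of the board's middle line, square to within 0.2 rad; both other blocks are within 12 mm of where they began, jar, tin and tape within 20 mm (all of step 1 and distance of each of block_left, block_right from where it was at the start of the episode below 0.012 m and distance of each of jar, paint_tin, tape_roll from where it was at the start of the episode below 0.02 m and linear speed of block_mid below 0.01 m/s and height (world z) of block_mid below 0.015 m); the robot touches nothing.
It fails at once if a neighbouring block is moved more than 12 mm (distance of any of block_left, block_right from where it was at the start of the episode above 0.012 m).
It fails at once if the fingers push the middle block with more than 20 N (contact force between the fingers and block_mid above 20 N).
It fails at once if the block presses on the stop with more than 20 N (contact force between block_mid and stop above 20 N).
It fails at once if the middle block is lifted off the board (height (world z) of block_mid above 0.019 m).
It fails at once if the jar, tin or tape roll is moved more than 20 mm (distance of any of jar, paint_tin, tape_roll from where it was at the start of the episode above 0.02 m).
It also fails if it takes over 46 s, if anything falls off the work surface, if the arm or the gripper's body presses on something with over 40 N, if the wrist force passes 120 N, or if a joint passes its speed limit or range.

### The arm

A 7-joint arm with a two-finger parallel gripper is mounted at the origin on a cart in front of the work surface, level with it; the furniture and walls round the work are solid. World frame = base frame: x ahead of the robot, y to its left, z up, the work surface at z = 0. Lengths are in m, angles in degrees, forces in N, time in s.
With the tool pointing down it reaches from about 0.35 to 0.775 m from the base axis. Payload 3.1 kg.
Tool frame: the origin (TCP) lies on the centre line of the jaws, within the pads' length; the fingertips stand 17 mm ahead of it and the grasp point (between the pads) lies 2 mm behind it (robot.tip_reach is the distance from the TCP to the fingertips, in m); z points along the fingers, y is the line along which they close (so a half turn about z gives the same grasp; the last joint's range is limited). The gripper opens to 85 mm and grips with 20 to 120 N. Pads are 22 mm wide; open, the fingers measure 114 mm over their backs; the gripper's body (76 mm by 85 mm) begins 54 mm behind the grasp point. The pads swing forward as they close: fully open they stand 13 mm farther back than shut.
Start: joints at [63.329, 17.813, 0.802, 86.603, -0.252, 75.585, -1.558], TCP at [0.226, -0.501, 0.248] pointing down, gripper open.
Joint ranges: [-154.91, 154.91], [-16.99, 109.72], [-72.82, 74.43], [7.12, 147.25], [-82.49, 262.49], [11.32, 116.49], [-174.64, 174.64]. Speed limits (degrees/s): [159.86, 159.86, 180, 180, 180, 180, 180].

### API

Orientations are given as [roll, pitch, yaw] about the fixed x, y, z axes, in that order (R = Rz(yaw) Ry(pitch) Rx(roll)).
In Python, from station import robot, fingers, vision, workorder, recognise gives the robot as it stands. Calls block until the motion is done:
- robot.move_to(position, orientation): joint-space move of the TCP to a pose.
- robot.line_to(position, orientation=None, velocity=0.15, f_stop=None): straight line of the TCP; orientation=None keeps the orientation; velocity is the mean speed in m/s. With f_stop (N) it stops when the force on the tool has changed by that much, and returns True; else False.
- robot.move_j(angles): joint-space move.
- fingers.gripper_to(opening, force=None): opening from 0.0 (shut) to 1.0 (fully open); force is the grip in N (None keeps the last); returns when the fingers have stopped.
- robot.pause(seconds).
- robot.inverse_kinematics(position, orientation): joint angles nearest the present ones, or None.
- vision.grab_frame(name): name is "scene" or "top" or "wrist"; returns the picture (420x560x3 uint8, red, green, blue); there is no depth.
- vision.calibration(name): a dict with "mtx" (3x3 intrinsics, pixels), "extrinsics" (4x4, takes a point from world to camera coordinates); the wrist camera has in their place "T_tool_cam" (4x4, takes a point from camera to tool coordinates, whose origin is the TCP and whose axes are the flange's). Camera axes: x right, y up, looking along -z (the intrinsics and any distortion apply to the point x, -y, -z); pixel columns grow to the right and rows downward; lengths in m; the calibration is good to about 2 mm. A picture is of the moment at which its call begins: read the wrist's pose just before it. calibration takes no time and is no camera call.
A pose or a line that the arm cannot do raises robot.PlanningError and nothing moves.
- workorder.close_job(): hands the job in; it is judged then, once.
Trained networks look in the newest picture that a camera, given by its name, has taken for a name from the list of things; names that differ only in an ending like _2 or _b are one class to them, and where a whole thing is asked for, a point or a joint stands for the part that bears it (a point fixed in the world has none). Each returns a list of dicts, best first, with "p" (0 to 1); they miss things now and then, are a little off and sometimes report something else, mostly with a low value. They report only what shows in the picture. A call takes as long as a camera call. They do not tell look-alikes from the thing itself.
- recognise(label, camera): "rect" ([centre column, centre row, width, height] in pixels, round what is visible of it).
Readings, each from a call of its own:
- robot.current_time_s(): time.
- robot.current_joint_positions(): joint angles.
- robot.current_dq(): joint speeds.
- robot.current_joint_torque(): joint torques, N m.
- robot.current_tool_pos(): TCP position.
- robot.current_eef_rot(): TCP orientation.
- robot.current_contact_force(): force on the tool from outside, world axes, zero at the start.
- robot.current_torque(): the same for the moment, N m.
- robot.current_finger_gap(): opening from 0.0 (shut) to 1.0 (fully open).
- robot.current_gripper_force(): force on a finger pad.
Only numpy, scipy, OpenCV 4.12 (cv2) and the standard library are available. Lean on these libraries where they do the work, as an engineer would, in place of code of your own. Each camera call takes 0.05 s, during which the arm holds its last target. There are 200 camera calls.

## Working session

There is one attempt and no reset: what is moved stays moved. The work goes in short steps, each a Python script; the robot and the scene stay as the last script left them, time stands still between calls to the robot, and variables do not carry over. Pictures are saved under pics/ and viewed, at most 10 in all, crops included, and the job is handed in when it is done.

```bash
mkdir -p pics; python3 - <<'E'
from station import robot, vision, recognise
import cv2
ims=[]
for c in ("scene","top"):
    im=vision.grab_frame(c); cv2.imwrite(f"pics/{c}0.png",im[:,:,::-1])
    for l in ("rack","block_mid","stop","jar","paint_tin","tape_roll"):
        print(c,l,[(round(d["p"],2),[round(float(x)) for x in d["rect"]]) for d in recognise(l,c)])
    k=vision.calibration(c); print(k)
print(robot.current_time_s(), robot.current_eef_rot())
E
```

```text
scene rack [(0.64, [292, 214, 141, 106])]
scene block_mid [(0.81, [319, 190, 32, 33]), (0.71, [216, 267, 29, 41])]
scene stop [(0.58, [255, 228, 37, 25])]
scene jar [(0.65, [218, 315, 30, 37])]
scene paint_tin [(0.81, [160, 285, 37, 46])]
scene tape_roll [(0.63, [376, 162, 34, 28])]
{'mtx': array([[469.70812152,   0.        , 286.82371881],
       [  0.        , 469.70812152, 206.8208071 ],
       [  0.        ,   0.        ,   1.        ]]), 'extrinsics': array([[-0.81252349, -0.58278757,  0.01281501,  0.44671872],
       [ 0.41616466, -0.56454343,  0.71280971, -0.28075957],
       [-0.40818201,  0.58450779,  0.70124039, -1.13932437],
       [ 0.        ,  0.        ,  0.        ,  1.        ]])}
top rack [(0.69, [287, 206, 116, 92])]
top block_mid [(0.95, [200, 194, 36, 31]), (0.77, [316, 217, 36, 23]), (0.4, [248, 196, 24, 22])]
top stop [(0.53, [248, 194, 27, 20])]
top jar [(0.84, [162, 229, 25, 16])]
top paint_tin [(0.7, [160, 178, 27, 22])]
top tape_roll [(0.62, [388, 238, 34, 28])]
{'mtx': array([[418.05426033,   0.        , 279.61163362],
       [  0.        , 418.05426033, 206.36748606],
       [  0.        ,   0.        ,   1.        ]]), 'extrinsics': array([[ 0.02217309, -0.99956121,  0.0196403 , -0.04651877],
       [ 0.99012055,  0.02467582,  0.13803043, -0.56316975],
       [-0.13845451,  0.0163857 ,  0.99023323, -1.37688187],
       [ 0.        ,  0.        ,  0.        ,  1.        ]])}
0.7 [ 1.79996189e+02 -8.16880222e-04  2.42829695e+01]
```

View pics/top0.png

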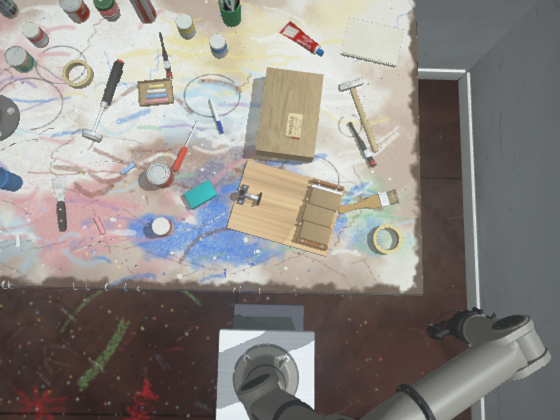

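View pics/scene0.png

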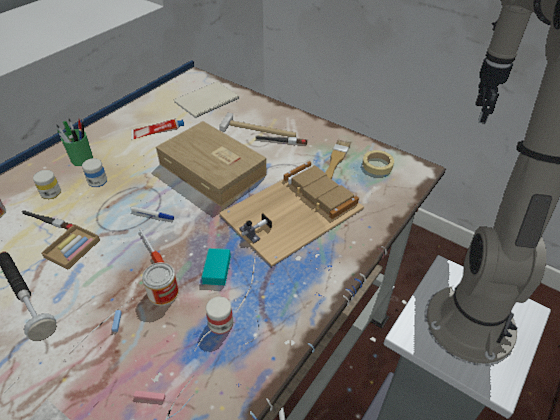

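Top view: the board has its row at about (318,217) and the stop at about (248,196). The pushing direction is image left and slightly up, which is roughly world +y. Candidates for block_mid are the middle of the three cork blocks at (318,216), which is my choice, the turquoise block at (200,194), which is the look-alike, and the stop at (248,196), a false hit. A brush lies behind the row at about (370,202).

```bash
python3 - <<'E'
import cv2
im=cv2.imread("pics/top0.png")[150:262,222:412]
cv2.imwrite("pics/crop1.png",cv2.resize(im,None,fx=4.2,fy=4.2,interpolation=cv2.INTER_CUBIC))
E
```

```text
(no output)
```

View pics/crop1.png

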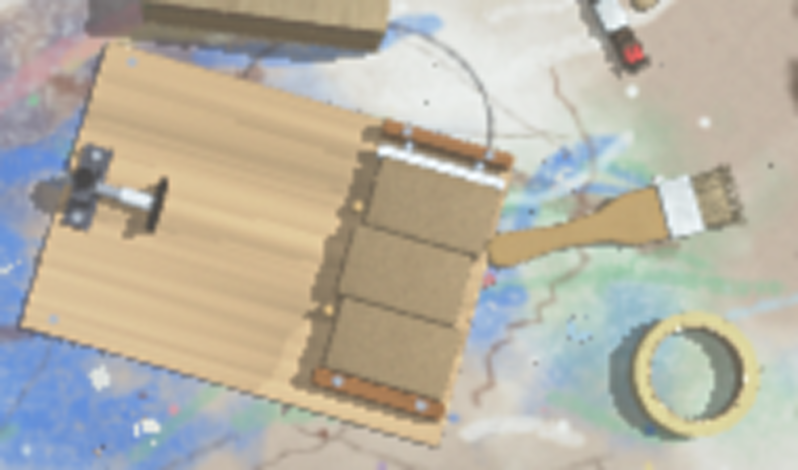

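The close crop shows the cork middle block in the row, between crop y≈240 and 310. The brush handle tip is right behind its rear end at crop (490,250), so I have to pass above it. Next I'll fit the board pose from the corners.

```bash
cat > h.py <<'E'
import numpy as np
from scipy.optimize import least_squares
from station import robot, vision, fingers, recognise
def cam(name, T_wt=None):
    k=vision.calibration(name)
    E=np.array(k["extrinsics"]) if "extrinsics" in k else np.linalg.inv(T_wt@np.array(k["T_tool_cam"]))
    return np.array(k["mtx"]),E
def proj(P,KE):
    K,E=KE; p=np.atleast_2d(P)@E[:3,:3].T+E[:3,3]; p=p*[1,-1,-1]; q=p@K.T; return q[:,:2]/q[:,2:]
def ray(uv,KE,z):
    K,E=KE; d=np.linalg.inv(K)@[uv[0],uv[1],1]; d=E[:3,:3].T@(d*[1,-1,-1]); o=-E[:3,:3].T@E[:3,3]
    return o+d*(z-o[2])/d[2]
def b2w(P,pose):
    P=np.atleast_2d(P); c,s=np.cos(pose[2]),np.sin(pose[2])
    return np.c_[pose[0]+c*P[:,0]-s*P[:,1],pose[1]+s*P[:,0]+c*P[:,1],P[:,2]]
def fit(P,uv,KE,x0):
    r=least_squares(lambda q:(proj(b2w(P,q),KE)-uv).ravel(),x0); return r.x,r.fun
E
python3 - <<'E'
from h import *
KE=cam("top"); c=lambda u,v:(222+(u+.5)/4.2-.5,150+(v+.5)/4.2-.5)
# board x ~ world +y => board +y ~ world -x (image bottom)
uv=np.array([c(108,42),c(20,326),c(440,446)])
P=np.array([[.295,-.125,.009],[.295,.125,.009],[-.06,.125,.009]])
p,f=fit(P,uv,KE,[.5,-.1,1.4]); print(p,np.degrees(p[2]),f)
for n,q in dict(mid=(404,277,.039),pad=(160,203,.025),brush0=(490,250,.01),brush1=(665,205,.01),tape=(695,375,.02)).items():
    w=ray(c(*q[:2]),KE,q[2]); d=w-[p[0],p[1],0]; C,S=np.cos(p[2]),np.sin(p[2]); print(n,w, 'board',C*d[0]+S*d[1],-S*d[0]+C*d[1])
yaw=np.degrees(p[2])
for bx in (-.085,.1,.16):
  for dy in (0,90,-90,180):
    w=b2w([bx,0,.035],p)[0]; j=robot.inverse_kinematics(w,[180,0,yaw+dy]); print(bx,dy,w,None if j is None else np.round(j,0))
print(vision.calibration("wrist"))
E
```

```text
[ 0.5375638  -0.17037026  1.31662619] 75.43712408924551 [-0.12280828 -0.41581873  0.16052254  0.24435741 -0.03921139  0.15248098]
mid [ 0.53595366 -0.1632432   0.039     ] board 0.006493224796760869 0.003350458613103633
pad [0.59356975 0.03538754 0.025     ] board 0.21322954011989304 -0.002470385602094491
brush0 [ 0.56359367 -0.23728351  0.01      ] board -0.05821847379424072 -0.04201841139973555
brush1 [ 0.60487951 -0.38278521  0.01      ] board -0.18866453101574454 -0.11856311162072375
tape [ 0.46380529 -0.40313799  0.02      ] board -0.24383544148845554 0.012861174478537088
-0.085 0 [ 0.51619121 -0.25263941  0.035     ] [ 37.  34. -17.  97.  12.  51.   0.]
-0.085 90 [ 0.51619121 -0.25263941  0.035     ] [ 44.  35. -28.  97.  20.  53.  84.]
-0.085 -90 [ 0.51619121 -0.25263941  0.035     ] [ 28.  32.  -5.  97.   3.  50. -83.]
-0.085 180 [ 0.51619121 -0.25263941  0.035     ] [  16.   33.   11.   98.   -8.   50. -164.]
0.1 0 [ 0.56270803 -0.07358303  0.035     ] [ 27.  35. -31.  98.  22.  53. -26.]
0.1 90 [ 0.56270803 -0.07358303  0.035     ] [ 30.  36. -35.  98.  25.  54.  61.]
0.1 -
[... 326 characters left out ...]
  52.]
0.16 -90 [ 0.57779457 -0.01551069  0.035     ] [  11.   34.  -16.   96.   11.   52. -114.]
0.16 180 [ 0.57779457 -0.01551069  0.035     ] [ 39.  49. -62.  95.  47.  65. 129.]
{'mtx': array([[320.57686852,   0.        , 278.79291041],
       [  0.        , 320.57686852, 207.8311773 ],
       [  0.        ,   0.        ,   1.        ]]), 'T_tool_cam': array([[ 5.56833940e-04,  9.64436286e-01,  2.64314851e-01,
         6.78758852e-02],
       [ 9.99999749e-01, -6.52891359e-04,  2.75574063e-04,
         4.49160592e-04],
       [ 4.38342508e-04,  2.64314632e-01, -9.64436407e-01,
        -1.26749786e-01],
       [ 0.00000000e+00,  0.00000000e+00,  0.00000000e+00,
         1.00000000e+00]])}
```

```bash
python3 - <<'E'
from h import *
import cv2
p=[.5376,-.1704,1.3166]; yaw=np.degrees(p[2])
fingers.gripper_to(0.0)
robot.move_to(b2w([.08,0,.28],p)[0],[180,0,yaw]); robot.pause(.3)
pos=robot.current_tool_pos(); rot=robot.current_eef_rot()
im=vision.grab_frame("wrist"); print(list(pos),list(rot),robot.current_time_s(),robot.current_contact_force())
cv2.imwrite("pics/w1.png",cv2.resize(im[:,:,::-1],None,fx=1.42,fy=1.42,interpolation=cv2.INTER_CUBIC)); cv2.imwrite("pics/w1raw.png",im[:,:,::-1])
E
```

```text
[np.float64(0.55759707953191), np.float64(-0.09362629995298957), np.float64(0.27996504368327274)] [np.float64(-179.997092591772), np.float64(0.01115658821655655), np.float64(75.36653987917492)] 3.725 [-0.00061533 -0.06094572 -0.14025714]
```

View pics/w1.png

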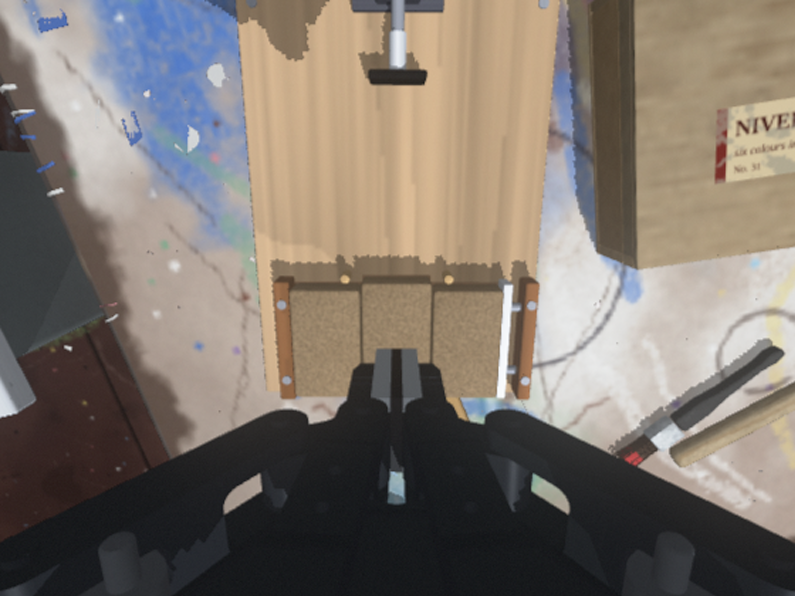

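Wrist view: the dowels are at (346,279) and (449,279). The middle block spans x 362–432 with its top front edge at y≈285, about 6 mm ahead of its neighbours. The pad face lower edge is at y≈84 and the box is well off to the right. I'll refine the pose from these points.

```bash
python3 - <<'E'
from h import *
from scipy.spatial.transform import Rotation as R
T=np.eye(4); T[:3,:3]=R.from_euler('xyz',[-179.997,.011,75.3665],degrees=True).as_matrix(); T[:3,3]=[.557597,-.093626,.279965]
KE=cam("wrist",T); s=lambda u,v:((u+.5)/1.42-.5,(v+.5)/1.42-.5)
uv=np.array([s(346,279),s(449,279),s(290,280),s(291,398)])
P=np.array([[.057,.044,.031],[.057,-.044,.031],[.055,.091,.033],[-.055,.091,.033]])
p,f=fit(P,uv,KE,[.5376,-.1704,1.3166]); print(p,np.degrees(p[2]),np.round(f,2))
def bd(w): d=w-[p[0],p[1],0]; C,S=np.cos(p[2]),np.sin(p[2]); return np.round([C*d[0]+S*d[1],-S*d[0]+C*d[1]],4)
for n,q in dict(midfrontL=(363,285,.039),midfrontR=(432,285,.039),leftfront=(325,292,.039),leftback=(325,397,.039),padL=(370,84,.012),padR=(427,84,.012),padTopL=(370,69,.038)).items(): print(n,bd(ray(s(*q[:2]),KE,q[2])))
E
```

```text
[ 0.53790587 -0.16998755  1.28731738] 73.75785285446266 [-0.64 -0.64 -0.1   1.4  -0.66 -0.43  1.5  -0.4 ]
midfrontL [0.0534 0.0282]
midfrontR [ 0.0551 -0.0292]
leftfront [0.0465 0.0599]
leftback [-0.0505  0.0612]
padL [0.212 0.026]
padR [ 0.2133 -0.0194]
padTopL [0.2178 0.0247]
```

```bash
python3 - <<'E'
from h import *
from scipy.spatial.transform import Rotation as R
T=np.eye(4); T[:3,:3]=R.from_euler('xyz',[-179.997,.011,75.3665],degrees=True).as_matrix(); T[:3,3]=[.557597,-.093626,.279965]
KE=cam("wrist",T); s=lambda u,v:((u+.5)/1.42-.5,(v+.5)/1.42-.5)
KT=cam("top"); c=lambda u,v:(222+(u+.5)/4.2-.5,150+(v+.5)/4.2-.5)
# (world pt, board x or None, board y or None)
O=[(s(346,279),.031,.057,.044),(s(449,279),.031,.057,-.044),(s(290,280),.033,.055,.091),(s(291,398),.033,-.055,.091),
(s(370,76),.025,None,.022),(s(427,76),.025,None,-.022),(s(238,0),.009,None,.125),(s(268,390),.009,None,.125),(s(559,10),.009,None,-.125),(s(543,200),.009,None,-.125)]
O=[(ray(u,KE,z),x,y) for u,z,x,y in O]
def bd(w,p): d=w-[p[0],p[1],0]; C,S=np.cos(p[2]),np.sin(p[2]); return np.array([C*d[0]+S*d[1],-S*d[0]+C*d[1]])
def res(p):
    r=[]
    for w,x,y in O:
        b=bd(w,p)
        if x is not None:r.append(b[0]-x)
        r.append(b[1]-y)
    return np.array(r)*1e3
r=least_squares(res,[.5379,-.17,1.3],loss='soft_l1'); print(r.x,np.degrees(r.x[2]),np.round(res(r.x),1)); p=r.x
for n,q in dict(mfL=(363,285,.039),mfR=(432,285,.039),pad=(399,84,.012),padT=(399,69,.038)).items(): print(n,bd(ray(s(*q[:2]),KE,q[2]),p).round(4))
print(robot.tip_reach)
E
```

```text
[ 0.53956705 -0.16940525  1.30968693] 75.03953350562627 [-0.8 -0.6 -0.3  0.1  0.5 -0.6  0.5  4.6  0.   0.2 -1.1 -1.7  1.3  0.5]
mfL [0.053  0.0285]
mfR [ 0.0534 -0.0289]
pad [ 0.2117 -0.0004]
padT [ 2.175e-01 -2.000e-04]
0.017
```

```bash
cat >> h.py <<'E'
p=np.array([.53957,-.16941,1.30969]); yaw=np.degrees(p[2]); ax=np.array([np.cos(p[2]),np.sin(p[2]),0])
W=lambda x,y=0,z=.032:b2w([x,y,z],p)[0]
def st(m=""):
    t=robot.current_tool_pos(); f=np.array(robot.current_contact_force()); d=np.array(t)-[p[0],p[1],0]
    print(m,"t%.1f"%robot.current_time_s(),"x%.4f y%.4f z%.4f"%(d@ax,d@[-ax[1],ax[0],0],t[2]),"F along%.2f"%(f@ax),f.round(2))
    return f@ax
E
python3 - <<'E'
from h import *
import cv2
robot.move_to(W(-.09,0,.15),[180,0,yaw]); robot.line_to(W(-.09),velocity=.1,f_stop=6); st("down")
print(robot.line_to(W(-.062),velocity=.04,f_stop=5)); st()
print(robot.line_to(W(-.045),velocity=.015,f_stop=14)); st()
cv2.imwrite("pics/w2.png",vision.grab_frame("wrist")[:,:,::-1])
E
```

```text
down t5.9 x-0.0901 y-0.0008 z0.0328 F along0.29 [ 0.21  0.24 -0.07]
False
 t6.8 x-0.0624 y0.0000 z0.0320 F along-0.37 [-0.22 -0.32  0.35]
False
 t8.1 x-0.0491 y0.0001 z0.0321 F along-6.38 [-1.79 -6.12  1.18]
```

View pics/w2.png

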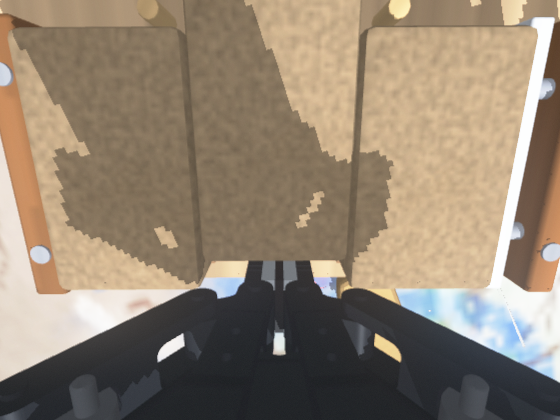

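The middle block is sliding straight: its rear is now forward of its neighbours' rear edges, and the fingers are centred on it at (280,262). The push takes about 6.4 N. I'll carry on to just short of the pad.

```bash
python3 - <<'E'
from h import *
import cv2
for x in (-.02,.02,.06,.085):
    h=robot.line_to(W(x),velocity=.03,f_stop=8); st(h)
    if h: break
cv2.imwrite("pics/w3.png",vision.grab_frame("wrist")[:,:,::-1])
E
```

```text
False t9.1 x-0.0236 y0.0001 z0.0321 F along-5.30 [-1.69 -5.04  0.61]
False t10.6 x0.0167 y-0.0012 z0.0324 F along-5.70 [-0.34 -5.8   0.13]
False t12.1 x0.0597 y-0.0001 z0.0320 F along0.30 [ 0.6   0.15 -0.08]
False t13.0 x0.0848 y-0.0000 z0.0320 F along-0.20 [-0.69 -0.02 -0.02]
```

View pics/w3.png

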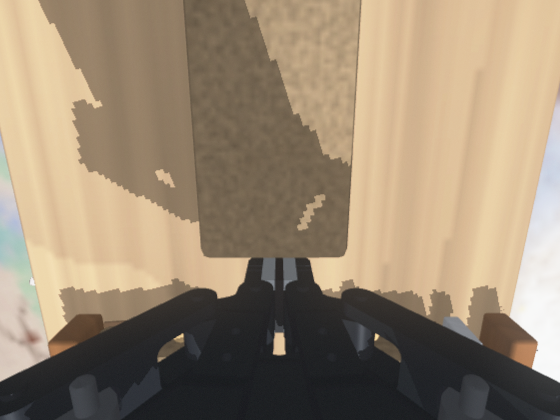

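The block is out, square and centred, with its rear edge from (203,257) to (347,255). Now I'll press against the stop.

```bash
python3 - <<'E'
from h import *
x=.085; F=[]
while x<.155:
    x+=.002; robot.line_to(W(x),velocity=.015); robot.pause(.1)
    f=-np.array(robot.current_contact_force())@ax; F.append(round(float(f),1))
    if f>9.5: break
print(F); st(x)
for _ in range(5): robot.pause(.28); st("hold")
E
```

```text
[-0.6, 1.0, -0.7, -0.1, 1.0, 0.4, -0.1, 3.0, 5.1, 5.1, 6.7, 9.5]
0.10900000000000003 t17.7 x0.1052 y-0.0002 z0.0320 F along-9.51 [-2.34 -9.22  1.49]
hold t18.0 x0.1052 y-0.0002 z0.0320 F along-7.10 [-2.06 -6.8   1.42]
hold t18.2 x0.1052 y-0.0002 z0.0320 F along-8.70 [-1.47 -8.61  3.48]
hold t18.5 x0.1052 y-0.0002 z0.0320 F along-8.77 [-1.86 -8.59  1.62]
hold t18.8 x0.1052 y-0.0002 z0.0320 F along-7.94 [-2.3  -7.6   1.61]
hold t19.1 x0.1052 y-0.0002 z0.0320 F along-7.83 [-1.33 -7.75  2.17]
```

```bash
python3 - <<'E'
from h import *
import cv2
robot.line_to(W(.1115),velocity=.01)
for _ in range(5): robot.pause(.25); st("hold")
robot.line_to(W(.095),velocity=.01); st("back")
robot.line_to(W(.078),velocity=.04); st()
robot.line_to(W(.078,0,.25),velocity=.12); st()
cv2.imwrite("pics/w4.png",vision.grab_frame("wrist")[:,:,::-1])
E
```

```text
hold t19.8 x0.1060 y-0.0003 z0.0320 F along-10.79 [ -3.03 -10.36   2.44]
hold t20.0 x0.1061 y-0.0003 z0.0320 F along-10.48 [-3.35 -9.95  2.52]
hold t20.2 x0.1060 y-0.0003 z0.0320 F along-10.26 [-2.88 -9.85  2.38]
hold t20.5 x0.1061 y-0.0003 z0.0320 F along-10.57 [ -2.99 -10.14   2.63]
hold t20.8 x0.1061 y-0.0003 z0.0320 F along-10.29 [-2.89 -9.88  2.01]
back t22.6 x0.0951 y-0.0000 z0.0320 F along0.19 [ 0.15  0.16 -0.07]
 t23.1 x0.0777 y-0.0000 z0.0320 F along-0.64 [-0.81 -0.45 -0.69]
 t25.1 x0.0779 y0.0004 z0.2492 F along-0.51 [-0.36 -0.43  0.14]
```

View pics/w4.png

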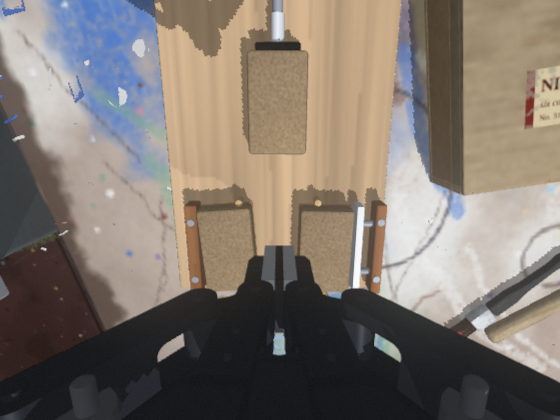

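The block lies square and flat in front of the pad, spanning (248–307, 50–154). The neighbours are still in place at (228,247) and (327,247), and the fingers are clear of everything.

```bash
python3 -c "
from station import workorder
print(workorder.close_job())"
```

```text
the job is handed in; nothing more can be done
None
```

The job is handed in (no verdict came back): the middle block was pushed out, held against the stop at about 10 N for over a second, and left flat and square in front of it, with both neighbours still in place in the last picture.

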